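# Confirm a pick on the pick-to-light rail and close the order

## Robot

A 7-joint arm with a two-finger parallel gripper is mounted at the origin on the work surface. World frame = base frame: x ahead of the robot, y to its left, z up, the work surface at z = 0. Lengths are in m, angles in rad, forces in N, time in s.
With the tool pointing down it reaches from about 0.35 to 0.9 m from the base axis. Payload 7.2 kg.
Tool frame: the origin (TCP) lies at the very end of the fingers, on their centre line; the grasp point (between the pads) lies manip.hold_point_z behind it (manip.hold_point_z is the distance from the TCP to the grasp point, in m); z points along the fingers, y is the line along which they close (so a half turn about z gives the same grasp; the last joint's range is limited). The gripper opens to 85 mm and grips with 20 to 120 N. Pads are 22 mm wide; open, the fingers measure 114 mm over their backs; the gripper's body (76 mm by 85 mm) begins 54 mm behind the grasp point. The pads swing forward as they close: fully open they stand 13 mm farther back than shut.
Start: joints at [-1.203, 0.411, -0.013, 1.596, 0.006, 1.134, -0.082], TCP at [0.264, 0.567, 0.21] pointing down, gripper open.
Joint ranges: [-2.95, 2.95], [-0.29, 1.99], [-1.47, 1.44], [0.14, 2.54], [-1.03, 4.17], [0.13, 1.85], [-2.86, 2.86]. Speed limits (rad/s): [2.39, 2.39, 3.01, 3.01, 3.14, 3.14, 3.14].

## Interface

Orientations are given as a unit quaternion [x, y, z, w].
In Python, from rig import manip gives the robot as it stands.
- The arm moves only by the tool send_rows, never from a script. Its argument "increments" is a list of rows, each an object of numbers: "dx", "dy", "dz": the shift along the tool's x, y, z in units of 0.2 m (1.0 is 0.2 m); "turn": the turn about the tool's z in units of pi rad (1.0 is pi rad); "hand": the opening, from 0 (shut) to 1 (fully open). A call has 1 to 10 rows; each row is the pose to reach, as a shift and turn from the pose commanded when the call began, along the tool's axes at that moment, turning the shorter way round; what a row does not reach only later rows make up. A row lasts 1/10 s, in which the tool goes at most 50 mm and 8.59 degrees, less where a joint would pass 70% of its speed; a pose out of reach is approached as far as the arm can. A call with a number of a shift or a turn outside -1 to 1 is refused whole. A call with a gripper value outside its range is refused whole. The fingers move at their own pace and stop on an object; "grip_force" is the grip in N (left out, the last holds). Time passes only in rows, so rows that repeat a pose let the fingers close. It gives the time, the measured TCP pose, the force, the opening and the grip force at its end, in the units of the state.
- manip.get_obs(): the state, without advancing time (a new reading comes with each control period).
- manip.read_camera(name): name is "scene" or "top" or "wrist"; returns (picture, depth): 400x640x3 uint8, red, green, blue; 400x640 float32, m along the optical axis (not along the pixel's ray), 0 where there is no reading.
- manip.get_calibration(name): a dict with "K" (3x3 intrinsics, pixels), "world_from_camera" (4x4, takes a point from camera to world coordinates). Camera axes: x right, y up, looking along -z (the intrinsics and any distortion apply to the point x, -y, -z); pixel columns grow to the right and rows downward; lengths in m; the calibration is good to about 2 mm. A picture is of the moment at which its call begins: read the wrist's pose just before it. get_calibration takes no time and is no camera call; for the wrist camera it gives the pose at the moment of the call.
- manip.job_done(): hands the job in; it is judged then, once.
Trained networks look in the newest picture that a camera, given by its name, has taken for a name from the list of things; names that differ only in an ending like _2 or _b are one class to them, and where a whole thing is asked for, a point or a joint stands for the part that bears it (a point fixed in the world has none). Each returns a list of dicts, best first, with "p" (0 to 1); they miss things now and then, are a little off and sometimes report something else, mostly with a low value. They report only what shows in the picture. A call takes as long as a camera call. They do not tell look-alikes from the thing itself.
- manip.outline_of(name, camera): "pixels" (400x640 bool, what is visible of it) and "xy" ([column, row] in pixels, amid what is visible of it).
- manip.landmark_of(name, camera): "xy" ([column, row] in pixels: a listed point, or the origin of a listed thing).
The state is a dict: "time": time; "joints": joint angles; "joint_velocities": joint speeds; "joint_efforts": joint torques, N m; "tcp_pos": TCP position; "eef_rot": TCP orientation; "wrist_force": force on the tool from outside, world axes, zero at the start; "wrist_torque": the same for the moment, N m; "grip_width": finger opening in m; "finger_force": force on a finger pad.
Only numpy, scipy, OpenCV 4.12 (cv2) and the standard library are available. Lean on these libraries where they do the work, as an engineer would, in place of code of your own. Each camera call takes 0.05 s, during which the arm holds its last target. There are 200 camera calls.

## Task

The fittings for this order have been picked: confirm it by pressing the button that is lit green on the pick-to-light rail gently all the way in with the fingertips and letting it spring back, then close the order by pressing the yellow palm button on the grey station box the same way, and withdraw. Leave the three unlit modules, the small quantity keys, the rack with its bins, and the tray and brass fittings on the bench alone.

Things in the scene. Friction and masses are not known exactly. Their poses are not given: they have to be found in the camera images.
- lit_top (a point): centre of the top face of the button to press first: round, 28 mm across, glowing green, standing 10 mm proud of its module. The point rides with the button. Its axes are those of the rack (x away from the robot along the bench, z up), NOT tilted: the button's face is tilted 30 degrees about y, so its outward normal is (-0.5, 0, 0.866) in these axes (up and back towards the robot) and it is pressed along (0.5, 0, -0.866). The green lamp stays on after the press.
- lit_button (a joint): travel of the green button, m: 0 is out, 0.005 is fully in; a spring pushes back with 2.5 N at the start and 5 N fully in. It is in from 0.0035 on.
- lit: the lit module: black housing clipped on the sloping rail, 44 mm up the slope, 100 mm along y, 22 mm thick, same 30 degree tilt. Origin in the middle of its underside on the rail, about 65 mm above the bench, axes as the rack's. On its face, along y: the button at y -29 mm, the two quantity keys at y +1 mm, a dark display window at y +30 mm. Which of the four bays it is in varies.
- lit_plus (a joint): travel of the upper small grey quantity key of the lit module (11 mm square, 4 mm proud, 30 mm along +y and 10.5 mm up the slope from the centre of the button): 0 out, 0.003 in; a light spring, 1.2 to 2.4 N. Leave alone.
- lit_minus (a joint): the same for the lower quantity key (30 mm along +y and 10.5 mm down the slope from the centre of the button). Leave alone.
- dark1: an unlit module, built like the lit one, its button pale grey: leave alone. Origin and axes as lit.
- dark2: a second unlit module, the same.
- dark3: a third unlit module, the same.
- rack: fixed bench rack, 466 mm along y: sloping aluminium rail in front with the four modules side by side, 114 mm apart (14 mm between housings), and a grey shelf behind it with four blue bins full of fittings. Origin on the bench under the middle of the rail's upper face; x points from the robot to the bins, z up. The bins' fronts stand at x +46 mm, front lip 90 mm and top 128 mm above the bench; the back panel ends at x +202 mm, 132 mm high.
- order_top (a point): centre of the top face of the yellow order-complete palm button, 40 mm across, facing straight up, 85 mm above the bench. It rides with the button.
- order_button (a joint): travel of the yellow button, m: 0 is out, 0.006 is fully in (straight down); a spring pushes back with 2.7 N at the start and 5.4 N fully in. It is in from 0.004 on.
- station: grey push-button station box under the yellow button, fixed on the bench, 80 x 80 mm, 60 mm high. Origin in the middle of its underside. It stands left or right of the rack.
- tray: loose grey order tray 160 x 110 mm, 45 mm high, on the other side of the rack; origin in the middle of its underside. Leave alone.
- tee: loose brass pipe tee on the bench before the rack, 62 x 38 mm, 54 mm high; origin in the middle of its underside. Leave alone.
- nipple: loose brass hex nipple standing on end on the bench before the rack, 38 mm across, 55 mm high; origin in the middle of its underside. Leave alone.
Things that resemble listed ones, but are neither listed nor needed, are in the scene too. Several things have the shape of the station; the one meant has the colours described above.

How it is judged:
By the outcome, as a careful person would: the job done as asked, in the order asked, and still so for the second after the job is handed in, with the robot touching nothing.
It also fails if it takes over 48 s, if anything falls off the work surface, if the arm or the gripper's body presses on something with over 40 N, if the wrist force passes 120 N, or if a joint passes its speed limit or range.

## Working session

There is one attempt and no reset: what is moved stays moved. The work goes in short steps, Python scripts to look and compute and a tool call to move; the robot and the scene stay as the last step left them, time stands still between calls to the robot, and variables do not carry over. Pictures are saved under pics/ and viewed, at most 10 in all, crops included, and the job is handed in when it is done.

Besides the shell and the picture viewer there is one more tool, called by a JSON object that holds its "name" and its "arguments", one argument or row to a line. send_rows: Moves the arm, as the interface text tells. Its arguments: {"type":"object","properties":{"increments":{"type":"array","items":{"type":"object","properties":{"dx":{"type":"number"},"dy":{"type":"number"},"dz":{"type":"number"},"turn":{"type":"number"},"hand":{"type":"number"}}}},"grip_force":{"type":"number"}},"required":["increments"]}

```bash
mkdir -p pics; cat > h.py <<'E'
import numpy as np, cv2
from rig import manip
def world(cam, uv, depth, cal=None):
    c=cal or manip.get_calibration(cam); K=np.array(c["K"]); T=np.array(c["world_from_camera"])
    u,v=uv; d=depth
    p=np.array([(u-K[0,2])/K[0,0]*d, -(v-K[1,2])/K[1,1]*d, -d, 1]); return (T@p)[:3]
def med(dep,uv,r=2):
    u,v=int(round(uv[0])),int(round(uv[1])); a=dep[max(0,v-r):v+r+1,max(0,u-r):u+r+1]; a=a[a>0]
    return float(np.median(a)) if a.size else 0
def save(n,im): cv2.imwrite(f"pics/{n}.png",im[:,:,::-1])
E
python3 - <<'E'
from h import *
o=manip.get_obs(); print(o["time"],o["tcp_pos"],o["eef_rot"],o["wrist_force"],o["grip_width"],manip.hold_point_z)
for c in ("scene","top"):
    im,d=manip.read_camera(c); save(c,im); cal=manip.get_calibration(c)
    print(c,np.round(cal["K"],1).tolist(),np.round(cal["world_from_camera"],3).tolist(), [k for k in cal])
    for n in ("lit_top","order_top","lit","station","rack"):
        for r in manip.landmark_of(n,c)[:4]:
            print(n,np.round(r["xy"],1),round(r["p"],2),np.round(world(c,r["xy"],med(d,r["xy"])),3))
E
```

```text
0.0 [0.26364689 0.56609727 0.20935208] [ 2.16168348e-01  9.76355778e-01 -7.90230304e-04 -1.21829114e-04] [0.19381497 0.29245764 0.89585682] 0.0854121328310609 0.0187
scene [[508.8, 0.0, 312.1], [0.0, 508.8, 197.5], [0.0, 0.0, 1.0]] [[-0.848, -0.399, 0.35, 0.945], [0.531, -0.624, 0.573, 0.832], [-0.01, 0.672, 0.741, 1.079], [0.0, 0.0, 0.0, 1.0]] ['K', 'world_from_camera']
lit_top [293. 183.] 0.61 [ 0.493 -0.006  0.09 ]
order_top [378.7 338.7] 0.83 [0.569 0.478 0.084]
order_top [330.2 290.4] 0.75 [0.59  0.325 0.084]
order_top [394.  274.9] 0.61 [0.443 0.369 0.085]
order_top [468.5 295.3] 0.57 [0.336 0.501 0.084]
lit [291.7 200.9] 0.92 [0.524 0.04  0.08 ]
lit [391.2 297.4] 0.62 [0.472 0.401 0.056]
station [377.9 359.7] 0.97 [0.59  0.506 0.059]
station [457.9 314.8] 0.88 [0.376 0.518 0.06 ]
station [391.6 296. ] 0.76 [0.47  0.399 0.057]
station [330.3 311.6] 0.59 [0.612 0.359 0.06 ]
rack [279.  203.9] 0.56 [0.556 0.028 0.076]
top [[438.9, 0.0, 313.4], [0.0, 438.9, 201.6], [0.0, 0.0, 1.0]] [[0.024, 0.988, -0.155, 0.311], [-1.0, 0.025, 0.002, 0.043], [0.006, 0.155, 0.988, 1.219], [0.0, 0.0, 0.0, 1.0]] ['K', 'world_from_camera']
lit_top [326.9 196.7] 0.54 [0.5   0.005 0.095]
order_top [185. 218.] 0.74 [0.437 0.372 0.086]
order_top [142.7 166.8] 0.52 [0.57  0.492 0.086]
order_top [274.6 242.9] 0.52 [0.38  0.14  0.055]
order_top [131.2 253.3] 0.51 [0.343 0.503 0.086]
lit [319.2 195.8] 0.96 [0.503 0.025 0.09 ]
lit [459.8 224.7] 0.55 [ 0.446 -0.368  0.007]
lit [338.8 201.3] 0.52 [ 0.495 -0.028  0.055]
station [156.1 173. ] 0.91 [0.559 0.465 0.062]
station [213.9 165.8] 0.89 [0.583 0.311 0.061]
station [144.4 250.4] 0.65 [0.352 0.479 0.06 ]
station [193.6 216.3] 0.56 [0.444 0.356 0.063]
rack [336.7 202.5] 0.71 [ 0.489 -0.022  0.073]
rack [393.2 257.3] 0.17 [ 0.35  -0.177  0.037]
```

View pics/scene.png

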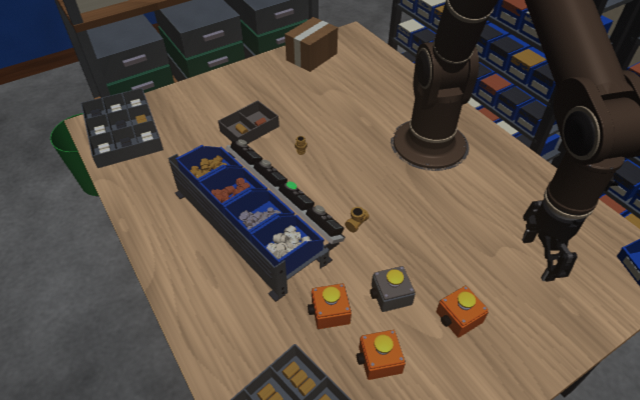

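View pics/top.png

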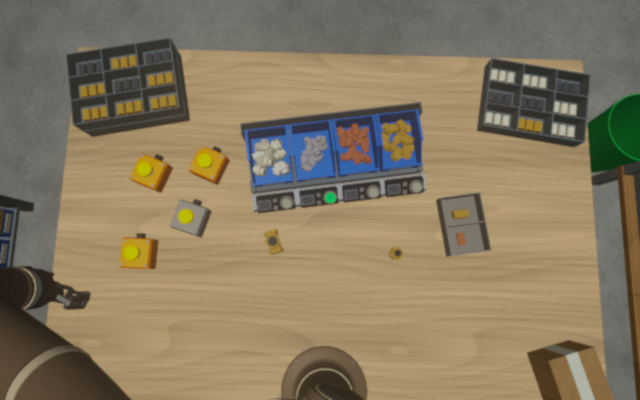

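The scene shows the green-lit button at scene (292,185) / top (330,198), and unlit ones at top (287,201), (373,191) and (416,186). Candidates for the yellow button are orange boxes at scene (331,295), (383,344) and (467,300), and the grey box at (395,278) / top (186,217). I choose the grey box. Next I check both in a crop and get the rack yaw.

```bash
python3 - <<'E'
from h import *
im,d=manip.read_camera("scene")
a=cv2.resize(im[150:250,230:350],(480,400),interpolation=cv2.INTER_CUBIC); b=cv2.resize(im[255:330,360:440],(320,300),interpolation=cv2.INTER_CUBIC)
out=np.zeros((400,800,3),np.uint8); out[:,:480]=a; out[:300,480:]=b; save("crop",out)
def blob(cam,im,d,m,lab):
    n,l,st,ce=cv2.connectedComponentsWithStats(m.astype(np.uint8))
    for i in range(1,n):
        if st[i,4]>25:
            dd=np.median(d[(l==i)&(d>0)]); print(cam,lab,ce[i].round(1),st[i,4],world(cam,ce[i],dd).round(4))
for cam in ("scene","top"):
    im,d=manip.read_camera(cam); h=cv2.cvtColor(im,cv2.COLOR_RGB2HSV)
    blob(cam,im,d,(h[...,0]>50)&(h[...,0]<85)&(h[...,1]>120)&(h[...,2]>110),"green")
    blob(cam,im,d,(h[...,0]>25)&(h[...,0]<35)&(h[...,1]>150)&(h[...,2]>120),"yellow")
    c=manip.get_calibration(cam)
    for r in manip.outline_of("rack",cam)[:1]:
        v,u=np.nonzero(r["pixels"]&(d>0)); P=np.array([world(cam,(x,y),d[y,x],c) for x,y in zip(u,v)])
        print("rack",r["p"],len(P),cv2.minAreaRect(P[:,:2].astype(np.float32)))
    for n in ("dark1","lit"):
        for r in manip.outline_of(n,cam)[:5]:
            print(n,round(r["p"],2),np.round(r["xy"]),world(cam,r["xy"],med(d,r["xy"])).round(3))
E
```

```text
scene green [291.2 184.9] 53 [0.5019 0.0009 0.0936]
scene yellow [395.1 277. ] 157 [0.4446 0.3753 0.0842]
scene yellow [331.  294.6] 168 [0.5953 0.3352 0.0846]
scene yellow [466.9 299.8] 166 [0.3475 0.5082 0.0845]
scene yellow [383.6 344.1] 199 [0.5681 0.4931 0.0844]
dark1 0.94 [273. 172.] [ 0.517 -0.072  0.088]
dark1 0.7 [244. 153.] [ 0.551 -0.184  0.09 ]
dark1 0.63 [322. 216.] [0.491 0.138 0.093]
lit 0.24 [253. 125.] [ 0.443 -0.348  0.031]
top green [329.9 197.6] 90 [ 0.4984 -0.0027  0.0938]
top yellow [204.1 159.9] 177 [0.5929 0.3323 0.0852]
top yellow [143.6 168.3] 177 [0.5658 0.4899 0.0852]
top yellow [185.2 215.8] 174 [0.4424 0.3716 0.0855]
top yellow [130.5 252.2] 198 [0.3454 0.5052 0.0849]
rack 0.81 13480 ((0.633799135684967, -0.02279523015022278), (0.2748154103755951, 0.5354294180870056), 8.356425285339355)
dark1 0.96 [402. 185.] [ 0.538 -0.191  0.091]
dark1 0.78 [365. 191.] [ 0.518 -0.095  0.088]
dark1 0.62 [275. 199.] [0.49  0.139 0.094]
lit 0.6 [319. 197.] [0.5   0.027 0.088]
```

View pics/crop.png

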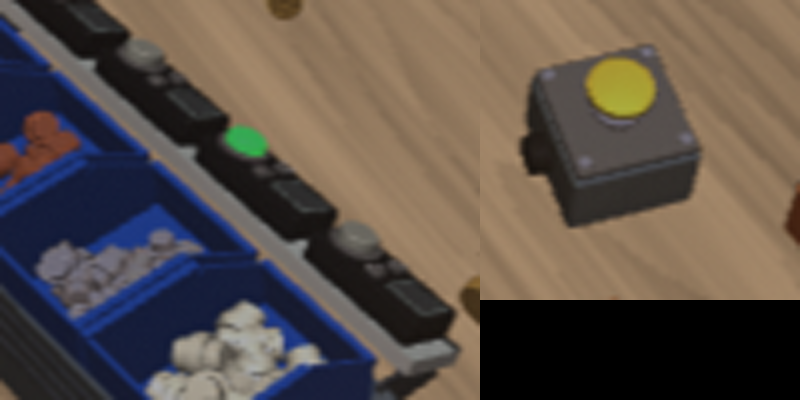

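The crop confirms both: only that button glows green, and the grey box carries the yellow palm button. I'm moving above the rail with fingers shut.

{"name": "send_rows", "arguments": {
  "increments": [
    {"dx": -0.14, "dy": -0.14, "hand": 0},
    {"dx": -0.28, "dy": -0.28, "hand": 0},
    {"dx": -0.42, "dy": -0.42, "hand": 0},
    {"dx": -0.57, "dy": -0.57, "hand": 0},
    {"dx": -0.71, "dy": -0.71, "hand": 0}
  ],
  "grip_force": 20
}}

```text
invalid input
```

{"name": "send_rows", "arguments": {
  "increments": [
    {"dx": -0.14, "dy": -0.14, "hand": 0},
    {"dx": -0.28, "dy": -0.28, "hand": 0},
    {"dx": -0.42, "dy": -0.42, "hand": 0},
    {"dx": -0.57, "dy": -0.57, "hand": 0},
    {"dx": -0.71, "dy": -0.71, "hand": 0}
  ]
}}

```text
invalid input
```

{"name": "send_rows", "arguments": {
  "increments": [
    {"dx": -0.14, "dy": -0.14, "turn": -0.037, "hand": 0},
    {"dx": -0.28, "dy": -0.28, "turn": -0.074, "hand": 0},
    {"dx": -0.42, "dy": -0.42, "turn": -0.111, "hand": 0},
    {"dx": -0.57, "dy": -0.57, "turn": -0.148, "hand": 0},
    {"dx": -0.71, "dy": -0.71, "turn": -0.185, "hand": 0},
    {"dx": -0.71, "dy": -0.71, "turn": -0.185, "hand": 0},
    {"dx": -0.71, "dy": -0.71, "turn": -0.185, "hand": 0}
  ]
}}

```text
invalid input
```

```bash
cat > look.py <<'E'
from h import *
import sys
from scipy.spatial.transform import Rotation as R
o=manip.get_obs(); M=R.from_quat(o["eef_rot"]).as_matrix(); print(o["time"],o["tcp_pos"],o["grip_width"],o["wrist_force"].round(2)); print(M.round(3))
cal=manip.get_calibration("wrist"); im,d=manip.read_camera("wrist"); save(sys.argv[1],im)
h=cv2.cvtColor(im,cv2.COLOR_RGB2HSV); print(np.array(cal["world_from_camera"]).round(3))
lo,hi=(50,85) if sys.argv[2]=="green" else (25,35)
m=(h[...,0]>=lo)&(h[...,0]<=hi)&(h[...,1]>120)&(h[...,2]>90)
n,l,st,ce=cv2.connectedComponentsWithStats(m.astype(np.uint8))
for i in range(1,n):
    if st[i,4]>150:
        v,u=np.nonzero((l==i)&(d>0)); P=np.array([world("wrist",(x,y),d[y,x],cal) for x,y in zip(u,v)])
        c=P.mean(0); print(ce[i].round(1),st[i].tolist(),"c",c.round(4),"ext",(P.max(0)-P.min(0)).round(4),"n",np.linalg.svd(P-c,full_matrices=False)[2][2].round(3))
E
python3 look.py w1 green
```

```text
1.05 [0.2638458  0.56658428 0.21022217] 0.08539010018921403 [0.33 0.24 0.56]
[[-0.907  0.422  0.   ]
 [ 0.422  0.907  0.   ]
 [-0.     0.    -1.   ]]
[[ 0.422 -0.87  -0.255  0.2  ]
 [ 0.907  0.405  0.118  0.597]
 [ 0.001 -0.281  0.96   0.374]
 [ 0.     0.     0.     1.   ]]
```

Nothing moved; perhaps every field is required.

{"name": "send_rows", "arguments": {
  "increments": [
    {"dx": -0.14, "dy": -0.14, "dz": 0, "turn": 0, "hand": 0},
    {"dx": -0.28, "dy": -0.28, "dz": 0, "turn": 0, "hand": 0},
    {"dx": -0.42, "dy": -0.42, "dz": 0, "turn": 0, "hand": 0},
    {"dx": -0.57, "dy": -0.57, "dz": 0, "turn": 0, "hand": 0},
    {"dx": -0.71, "dy": -0.71, "dz": 0, "turn": 0, "hand": 0}
  ],
  "grip_force": 20
}}

```text
time: 1.6
tcp_pos: [0.3332, 0.3761, 0.2103]
eef_rot: [0.216, 0.976, 0.0, 0.0]
wrist_force: [0.1, 0.4, -0.5]
grip_width: 0.012
finger_force: 0.0
```

{"name": "send_rows", "arguments": {
  "increments": [
    {"dx": -0.14, "dy": -0.14, "dz": 0, "turn": 0, "hand": 0},
    {"dx": -0.28, "dy": -0.28, "dz": 0, "turn": 0, "hand": 0},
    {"dx": -0.42, "dy": -0.42, "dz": 0, "turn": 0, "hand": 0},
    {"dx": -0.57, "dy": -0.57, "dz": 0, "turn": 0, "hand": 0},
    {"dx": -0.71, "dy": -0.71, "dz": 0, "turn": 0, "hand": 0}
  ]
}}

```text
time: 2.1
tcp_pos: [0.4019, 0.1875, 0.2105]
eef_rot: [0.216, 0.976, 0.0, 0.0]
wrist_force: [-0.2, 0.9, -0.5]
grip_width: 0.0001
finger_force: 0.0
```

{"name": "send_rows", "arguments": {
  "increments": [
    {"dx": -0.14, "dy": -0.14, "dz": 0, "turn": -0.037, "hand": 0},
    {"dx": -0.28, "dy": -0.28, "dz": 0, "turn": -0.074, "hand": 0},
    {"dx": -0.42, "dy": -0.42, "dz": 0, "turn": -0.111, "hand": 0},
    {"dx": -0.57, "dy": -0.57, "dz": 0, "turn": -0.148, "hand": 0},
    {"dx": -0.71, "dy": -0.71, "dz": 0, "turn": -0.185, "hand": 0},
    {"dx": -0.71, "dy": -0.71, "dz": 0, "turn": -0.185, "hand": 0},
    {"dx": -0.71, "dy": -0.71, "dz": 0, "turn": -0.185, "hand": 0}
  ]
}}

```text
time: 2.8
tcp_pos: [0.4702, -0.0001, 0.2102]
eef_rot: [-0.071, 0.997, 0.0, -0.0]
wrist_force: [-0.7, 0.6, -0.4]
grip_width: 0.0004
finger_force: 0.0
```

```bash
python3 look.py w2 green
```

```text
2.8 [ 4.70226761e-01 -9.07225745e-05  2.10198478e-01] 0.0004083636514367908 [-0.68  0.63 -0.38]
[[-0.99  -0.141 -0.   ]
 [-0.141  0.99   0.   ]
 [ 0.     0.    -1.   ]]
[[-0.141 -0.95  -0.278  0.4  ]
 [ 0.99  -0.135 -0.04  -0.01 ]
 [ 0.001 -0.281  0.96   0.374]
 [ 0.     0.     0.     1.   ]]
[310.3 215.7] [296, 202, 29, 29, 667] c [ 0.4987 -0.0025  0.0932] ext [0.0259 0.0276 0.0202] n [ 0.495  0.05  -0.867]
```

View pics/w2.png

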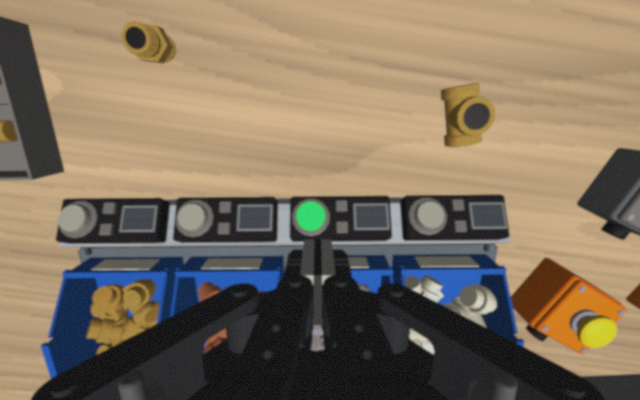

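The view shows the green button at (310,216), with the fingertips aligned to the rail at (318,265). The measured centre is (0.499,-0.0025,0.093), normal ≈30°, which fits. I go to 15 mm off along the press axis, with the far fingertip edge to land near the centre.

{"name": "send_rows", "arguments": {
  "increments": [
    {"dx": -0.025, "dy": -0.016, "dz": 0.13, "turn": 0, "hand": 0},
    {"dx": -0.052, "dy": -0.032, "dz": 0.26, "turn": 0, "hand": 0},
    {"dx": -0.052, "dy": -0.032, "dz": 0.4, "turn": 0, "hand": 0},
    {"dx": -0.052, "dy": -0.032, "dz": 0.48, "turn": 0, "hand": 0},
    {"dx": -0.052, "dy": -0.032, "dz": 0.52, "turn": 0, "hand": 0},
    {"dx": -0.052, "dy": -0.032, "dz": 0.52, "turn": 0, "hand": 0}
  ]
}}

```text
time: 3.45
tcp_pos: [0.4807, -0.0031, 0.1055]
eef_rot: [-0.073, 0.997, 0.0, -0.001]
wrist_force: [0.1, -0.6, -0.6]
grip_width: -0.0002
finger_force: 0.0
```

```bash
python3 look.py w3 green
```

```text
3.45 [ 0.48068211 -0.0031169   0.10548621] -0.00015925334900690545 [ 0.12 -0.57 -0.62]
[[-0.989 -0.146 -0.002]
 [-0.146  0.989  0.   ]
 [ 0.002  0.    -1.   ]]
[[-0.146 -0.95  -0.276  0.411]
 [ 0.989 -0.14  -0.042 -0.013]
 [ 0.001 -0.279  0.96   0.27 ]
 [ 0.     0.     0.     1.   ]]
[306.6 240.4] [293, 234, 33, 16, 211] c [ 0.4903 -0.0083  0.0893] ext [0.026  0.0192 0.0598] n [0.8   0.506 0.323]
```

View pics/w3.png

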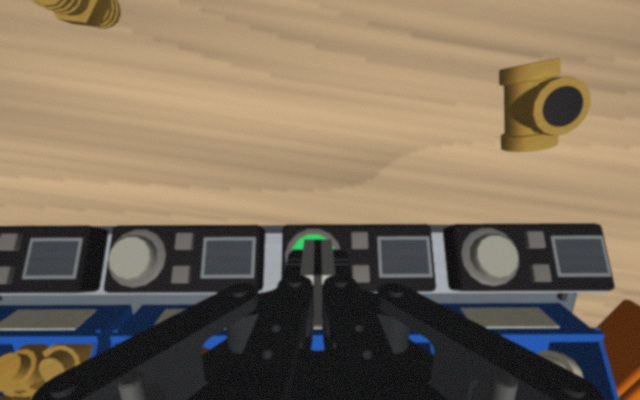

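The tip is over the button, about 2 mm towards +y (tip column 318 against button 312). I correct that and approach along the press axis.

{"name": "send_rows", "arguments": {
  "increments": [
    {"dx": 0, "dy": -0.01, "dz": 0, "turn": 0, "hand": 0},
    {"dx": -0.0125, "dy": -0.01, "dz": 0.0217, "turn": 0, "hand": 0},
    {"dx": -0.02, "dy": -0.01, "dz": 0.0346, "turn": 0, "hand": 0},
    {"dx": -0.0275, "dy": -0.01, "dz": 0.0476, "turn": 0, "hand": 0},
    {"dx": -0.0275, "dy": -0.01, "dz": 0.0476, "turn": 0, "hand": 0}
  ]
}}

```text
time: 4.0
tcp_pos: [0.4872, -0.0054, 0.0964]
eef_rot: [-0.073, 0.997, -0.0, -0.0]
wrist_force: [0.5, 0.2, -0.6]
grip_width: 0.0001
finger_force: 0.0
```

{"name": "send_rows", "arguments": {
  "increments": [
    {"dx": -0.0025, "dy": 0, "dz": 0.0043, "turn": 0, "hand": 0},
    {"dx": -0.005, "dy": 0, "dz": 0.0087, "turn": 0, "hand": 0},
    {"dx": -0.0075, "dy": 0, "dz": 0.013, "turn": 0, "hand": 0},
    {"dx": -0.0075, "dy": 0, "dz": 0.013, "turn": 0, "hand": 0}
  ]
}}

```text
time: 4.4
tcp_pos: [0.4886, -0.0052, 0.094]
eef_rot: [-0.073, 0.997, 0.0, -0.0]
wrist_force: [0.1, 0.0, -0.0]
grip_width: 0.0001
finger_force: 0.0
```

{"name": "send_rows", "arguments": {
  "increments": [
    {"dx": -0.0025, "dy": 0, "dz": 0.0043, "turn": 0, "hand": 0},
    {"dx": -0.005, "dy": 0, "dz": 0.0087, "turn": 0, "hand": 0},
    {"dx": -0.005, "dy": 0, "dz": 0.0087, "turn": 0, "hand": 0}
  ]
}}

```text
time: 4.7
tcp_pos: [0.4896, -0.0051, 0.0922]
eef_rot: [-0.073, 0.997, -0.0, -0.0]
wrist_force: [-0.0, 0.3, -0.3]
grip_width: -0.0001
finger_force: 0.0
```

{"name": "send_rows", "arguments": {
  "increments": [
    {"dx": -0.0025, "dy": 0, "dz": 0.0043, "turn": 0, "hand": 0},
    {"dx": -0.005, "dy": 0, "dz": 0.0087, "turn": 0, "hand": 0},
    {"dx": -0.005, "dy": 0, "dz": 0.0087, "turn": 0, "hand": 0}
  ]
}}

```text
time: 5.0
tcp_pos: [0.4906, -0.0049, 0.0905]
eef_rot: [-0.073, 0.997, 0.0, -0.0]
wrist_force: [0.4, -0.0, 0.5]
grip_width: -0.0
finger_force: 0.0
```

No contact yet, so the tip's leading edge is narrower than assumed. I shift 5 mm up the slope (parallel to the face) to re-centre, then continue.

{"name": "send_rows", "arguments": {
  "increments": [
    {"dx": 0, "dy": 0, "dz": -0.0125, "turn": 0, "hand": 0},
    {"dx": -0.0217, "dy": 0, "dz": -0.0125, "turn": 0, "hand": 0},
    {"dx": -0.0217, "dy": 0, "dz": -0.0125, "turn": 0, "hand": 0}
  ]
}}

```text
time: 5.3
tcp_pos: [0.4958, -0.0041, 0.0933]
eef_rot: [-0.073, 0.997, 0.0, 0.001]
wrist_force: [-1.1, -0.6, 0.7]
grip_width: 0.0
finger_force: 0.0
```

{"name": "send_rows", "arguments": {
  "increments": [
    {"dx": -0.0025, "dy": 0, "dz": 0.0043, "turn": 0, "hand": 0},
    {"dx": -0.005, "dy": 0, "dz": 0.0087, "turn": 0, "hand": 0},
    {"dx": -0.005, "dy": 0, "dz": 0.0087, "turn": 0, "hand": 0}
  ]
}}

```text
time: 5.6
tcp_pos: [0.4958, -0.0041, 0.0911]
eef_rot: [-0.073, 0.997, -0.0, -0.0]
wrist_force: [-0.2, -0.6, -0.8]
grip_width: -0.0004
finger_force: 0.0
```

{"name": "send_rows", "arguments": {
  "increments": [
    {"dx": -0.0025, "dy": 0, "dz": 0.0043, "turn": 0, "hand": 0},
    {"dx": -0.005, "dy": 0, "dz": 0.0087, "turn": 0, "hand": 0},
    {"dx": -0.005, "dy": 0, "dz": 0.0087, "turn": 0, "hand": 0}
  ]
}}

```text
time: 5.9
tcp_pos: [0.4969, -0.004, 0.0895]
eef_rot: [-0.073, 0.997, 0.0, -0.0]
wrist_force: [-0.4, 0.1, 0.8]
grip_width: -0.0001
finger_force: 0.0
```

{"name": "send_rows", "arguments": {
  "increments": [
    {"dx": -0.0025, "dy": 0, "dz": 0.0043, "turn": 0, "hand": 0},
    {"dx": -0.0025, "dy": 0, "dz": 0.0043, "turn": 0, "hand": 0}
  ]
}}

```text
time: 6.1
tcp_pos: [0.4974, -0.0039, 0.0887]
eef_rot: [-0.073, 0.997, 0.0, -0.0]
wrist_force: [-0.2, -0.4, -0.3]
grip_width: 0.0003
finger_force: 0.0
```

{"name": "send_rows", "arguments": {
  "increments": [
    {"dx": -0.0025, "dy": 0, "dz": 0.0043, "turn": 0, "hand": 0},
    {"dx": -0.0025, "dy": 0, "dz": 0.0043, "turn": 0, "hand": 0}
  ]
}}

```text
time: 6.3
tcp_pos: [0.4979, -0.0038, 0.0878]
eef_rot: [-0.073, 0.997, 0.0, -0.0]
wrist_force: [-0.2, -0.0, -0.1]
grip_width: 0.0
finger_force: 0.0
```

```bash
python3 look.py w4 green; python3 - <<'E'
import cv2
i=cv2.imread('pics/w4.png')[200:300,230:410]; cv2.imwrite('pics/w4c.png',cv2.resize(i,(720,400),interpolation=cv2.INTER_CUBIC))
E
```

```text
6.3 [ 0.49790599 -0.00383233  0.08781421] 2.5694578783681066e-05 [-0.24 -0.03 -0.12]
[[-0.989 -0.145 -0.   ]
 [-0.145  0.989  0.   ]
 [ 0.     0.    -1.   ]]
[[-0.145 -0.95  -0.278  0.428]
 [ 0.989 -0.139 -0.041 -0.014]
 [ 0.001 -0.281  0.96   0.252]
 [ 0.     0.     0.     1.   ]]
[318.6 233.2] [294, 218, 50, 32, 1042] c [ 0.4937 -0.0036  0.0908] ext [0.0177 0.0274 0.0464] n [ 0.804  0.127 -0.581]
```

View pics/w4c.png

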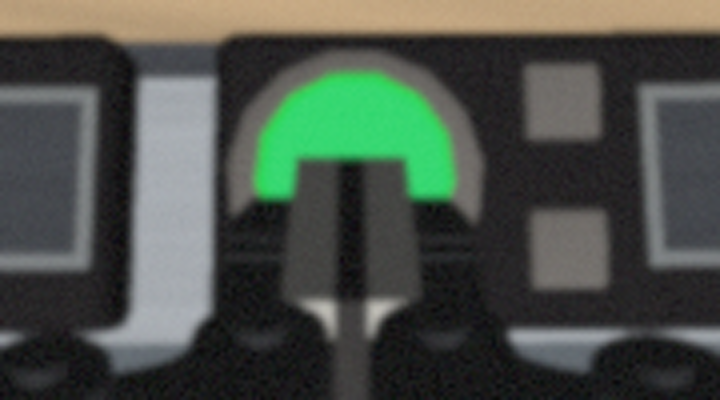

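```bash
python3 - <<'E'
from h import *
cal=manip.get_calibration("wrist"); im,d=manip.read_camera("wrist"); o=manip.get_obs()
h=cv2.cvtColor(im,cv2.COLOR_RGB2HSV)
m=(h[...,0]>=50)&(h[...,0]<=85)&(h[...,1]>120)&(h[...,2]>90); m=cv2.erode(m.astype(np.uint8),np.ones((5,5)))>0
v,u=np.nonzero(m&(d>0)); P=np.array([world("wrist",(x,y),d[y,x],cal) for x,y in zip(u,v)])
n=np.array([-.5*.989,-.5*.145,.866]); c=np.array([.4987,-.0025,.0932])
print("normal offset of button mm",np.percentile((P-c)@n*1e3,[5,25,50,75,95]).round(2))
K=np.array(cal["K"]);T=np.linalg.inv(cal["world_from_camera"])
q=T@np.r_[o["tcp_pos"],1]; print("tcp px",K[0,2]+K[0,0]*q[0]/-q[2],K[1,2]-K[1,1]*q[1]/-q[2],-q[2])
for r in range(232,276,4): print(r,[world("wrist",(x,r),med(d,(x,r),0),cal).round(4).tolist() for x in (310,326)])
print(o["joint_efforts"].round(2),o["wrist_force"].round(2),o["wrist_torque"].round(3))
E
```

```text
normal offset of button mm [-0.64  0.04  0.48  0.95  1.55]
tcp px 317.13703036120984 237.74814795494697 0.17734768377179128
232 [[0.494, -0.0084, 0.0902], [0.4929, 0.0004, 0.0899]]
236 [[0.4961, -0.0081, 0.0908], [0.4943, 0.0006, 0.0921]]
240 [[0.4879, -0.0087, 0.115], [0.487, -0.0012, 0.1147]]
244 [[0.4883, -0.0086, 0.1186], [0.4871, -0.0013, 0.119]]
248 [[0.4887, -0.0084, 0.1221], [0.4864, -0.0015, 0.1248]]
252 [[0.4884, -0.0084, 0.1268], [0.4871, -0.0015, 0.1274]]
256 [[0.488, -0.0083, 0.1313], [0.4874, -0.0015, 0.1306]]
260 [[0.4881, -0.0082, 0.1348], [0.4875, -0.0016, 0.1342]]
264 [[0.4878, -0.0082, 0.1389], [0.4872, -0.0018, 0.1382]]
268 [[0.4878, -0.0081, 0.1421], [0.4865, -0.002, 0.1428]]
272 [[0.4877, -0.0081, 0.1452], [0.487, -0.002, 0.145]]
[-1.000e-02 -4.649e+01  3.860e+00 -2.259e+01  1.000e-02 -0.000e+00
  0.000e+00] [ 0.06  0.3  -0.5 ] [ 0.019  0.086 -0.013]
```

```bash
python3 - <<'E'
from h import *
o=manip.get_obs(); t=o["tcp_pos"]; im,d=manip.read_camera("scene"); cal=manip.get_calibration("scene")
K=np.array(cal["K"]);T=np.linalg.inv(cal["world_from_camera"])
def px(p):
    q=T@np.r_[p,1]; return K[0,2]+K[0,0]*q[0]/-q[2],K[1,2]-K[1,1]*q[1]/-q[2]
s=6; x0,y0=240,130; c=cv2.resize(im[y0:y0+90,x0:x0+110],None,fx=s,fy=s,interpolation=cv2.INTER_CUBIC)
for dz in (0,.025,.05):
    u,v=px(t+[0,0,dz]); print(dz,u,v); cv2.circle(c,(int((u-x0+.5)*s),int((v-y0+.5)*s)),4,(255,0,0),-1)
save("s5",c)
W=np.array([[world("scene",(x,y),d[y,x],cal) for x in range(270,330)] for y in range(130,215)]).reshape(-1,3)
e=np.array([[.989,.145],[-.145,.989]]); L=(W[:,:2]-t[:2])@e.T
k=(np.abs(L[:,0])<.014)&(np.abs(L[:,1])<.018)
for z in np.arange(.08,.15,.005):
    a=k&(W[:,2]>=z)&(W[:,2]<z+.005); print(z.round(3),a.sum(),(L[a].min(0).round(4),L[a].max(0).round(4)) if a.any() else "")
E
```

```text
0 291.72118630342777 184.72198137898783
0.025 291.34770056668737 178.22466881903898
0.05 290.96383241232974 171.54673942221876
0.08 5 (array([-0.0072,  0.0133]), array([0.0047, 0.0159]))
0.085 17 (array([-0.0119, -0.0158]), array([0.0135, 0.018 ]))
0.09 31 (array([-0.0074, -0.0137]), array([0.0138, 0.0173]))
0.095 20 (array([ 0.0034, -0.006 ]), array([0.013 , 0.0147]))
0.1 0 
0.105 0 
0.11 2 (array([0.0048, 0.0056]), array([0.0058, 0.0087]))
0.115 12 (array([-0.0022, -0.007 ]), array([0.0118, 0.013 ]))
0.12 11 (array([-0.0068, -0.0017]), array([0.0129, 0.0151]))
0.125 13 (array([ 0.002 , -0.0051]), array([0.0118, 0.0144]))
0.13 14 (array([-0.0059, -0.0048]), array([0.0105, 0.0163]))
0.135 15 (array([ 0.0015, -0.0117]), array([0.011 , 0.0156]))
0.14 5 (array([ 0.0074, -0.0038]), array([0.012, 0.014]))
0.145 5 (array([ 0.0061, -0.0047]), array([0.0119, 0.0142]))
```

View pics/s5.png

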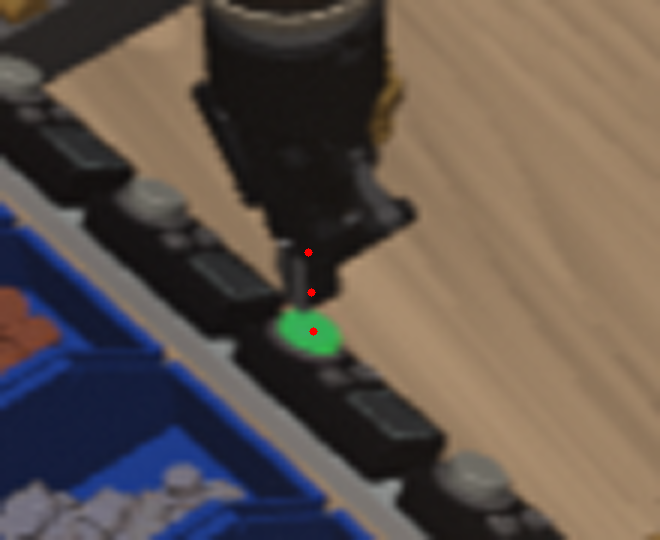

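Both views agree that the fingers really end about 25 mm above the reported TCP (tip bottom z ≈ 0.113, pads ±11 mm). I use that offset and re-approach so the far edge meets the button centre.

{"name": "send_rows", "arguments": {
  "increments": [
    {"dx": 0.03, "dy": 0.006, "dz": 0, "turn": 0, "hand": 0},
    {"dx": 0.06, "dy": 0.006, "dz": 0, "turn": 0, "hand": 0},
    {"dx": 0.06, "dy": 0.006, "dz": 0.035, "turn": 0, "hand": 0},
    {"dx": 0.06, "dy": 0.006, "dz": 0.069, "turn": 0, "hand": 0},
    {"dx": 0.06, "dy": 0.006, "dz": 0.069, "turn": 0, "hand": 0}
  ]
}}

```text
time: 6.95
tcp_pos: [0.4851, -0.0044, 0.073]
eef_rot: [-0.073, 0.997, -0.0, -0.001]
wrist_force: [0.4, -0.2, -0.1]
grip_width: 0.0002
finger_force: 0.0
```

{"name": "send_rows", "arguments": {
  "increments": [
    {"dx": -0.0025, "dy": 0, "dz": 0.0043, "turn": 0, "hand": 0},
    {"dx": -0.005, "dy": 0, "dz": 0.0087, "turn": 0, "hand": 0},
    {"dx": -0.0075, "dy": 0, "dz": 0.013, "turn": 0, "hand": 0},
    {"dx": -0.01, "dy": 0, "dz": 0.0173, "turn": 0, "hand": 0},
    {"dx": -0.01, "dy": 0, "dz": 0.0173, "turn": 0, "hand": 0}
  ]
}}

```text
time: 7.45
tcp_pos: [0.4879, -0.0042, 0.0707]
eef_rot: [-0.073, 0.997, 0.0, 0.0]
wrist_force: [-1.1, -0.6, 2.2]
grip_width: -0.0
finger_force: 1.2
```

{"name": "send_rows", "arguments": {
  "increments": [
    {"dx": -0.0025, "dy": 0, "dz": 0.0043, "turn": 0, "hand": 0},
    {"dx": -0.005, "dy": 0, "dz": 0.0087, "turn": 0, "hand": 0},
    {"dx": -0.005, "dy": 0, "dz": 0.0087, "turn": 0, "hand": 0}
  ]
}}

```text
time: 7.75
tcp_pos: [0.4889, -0.004, 0.0689]
eef_rot: [-0.073, 0.997, -0.0, 0.0]
wrist_force: [-0.9, -1.2, 2.8]
grip_width: -0.0002
finger_force: 1.7
```

Contact, with the spring pushing back (about 3 N along the normal). I continue to the end stop.

{"name": "send_rows", "arguments": {
  "increments": [
    {"dx": -0.0025, "dy": 0, "dz": 0.0043, "turn": 0, "hand": 0},
    {"dx": -0.005, "dy": 0, "dz": 0.0087, "turn": 0, "hand": 0},
    {"dx": -0.005, "dy": 0, "dz": 0.0087, "turn": 0, "hand": 0}
  ]
}}

```text
time: 8.05
tcp_pos: [0.4899, -0.0038, 0.0671]
eef_rot: [-0.073, 0.997, -0.0, 0.0]
wrist_force: [-2.1, -0.7, 4.3]
grip_width: -0.0003
finger_force: 2.2
```

{"name": "send_rows", "arguments": {
  "increments": [
    {"dx": -0.0025, "dy": 0, "dz": 0.0043, "turn": 0, "hand": 0},
    {"dx": -0.0025, "dy": 0, "dz": 0.0043, "turn": 0, "hand": 0}
  ]
}}

```text
time: 8.25
tcp_pos: [0.4904, -0.0038, 0.0663]
eef_rot: [-0.073, 0.997, -0.0, 0.0]
wrist_force: [-1.1, -0.5, 5.6]
grip_width: 0.0001
finger_force: 2.4
```

{"name": "send_rows", "arguments": {
  "increments": [
    {"dx": -0.0025, "dy": 0, "dz": 0.0043, "turn": 0, "hand": 0},
    {"dx": -0.0025, "dy": 0, "dz": 0.0043, "turn": 0, "hand": 0}
  ]
}}

```text
time: 8.45
tcp_pos: [0.4906, -0.0039, 0.0659]
eef_rot: [-0.073, 0.997, 0.0, -0.0]
wrist_force: [-3.7, -1.7, 14.0]
grip_width: -0.0001
finger_force: 6.6
```

End stop reached (force rose from 5 to 14 N). I retract along the press axis, then up.

{"name": "send_rows", "arguments": {
  "increments": [
    {"dx": 0.005, "dy": 0, "dz": -0.0087, "turn": 0, "hand": 0},
    {"dx": 0.0125, "dy": 0, "dz": -0.0217, "turn": 0, "hand": 0},
    {"dx": 0.025, "dy": 0, "dz": -0.0433, "turn": 0, "hand": 0},
    {"dx": 0.04, "dy": 0, "dz": -0.07, "turn": 0, "hand": 0},
    {"dx": 0.05, "dy": 0, "dz": -0.25, "turn": 0, "hand": 0},
    {"dx": 0.05, "dy": 0, "dz": -0.45, "turn": 0, "hand": 0},
    {"dx": 0.05, "dy": 0, "dz": -0.55, "turn": 0, "hand": 0},
    {"dx": 0.05, "dy": 0, "dz": -0.55, "turn": 0, "hand": 0}
  ]
}}

```text
time: 9.25
tcp_pos: [0.4825, -0.005, 0.1785]
eef_rot: [-0.073, 0.997, 0.0, 0.003]
wrist_force: [0.5, 0.6, -0.4]
grip_width: 0.0001
finger_force: 0.0
```

```bash
python3 look.py w6 green
```

```text
9.25 [ 0.48253209 -0.00499312  0.17847654] 6.428824244658854e-05 [ 0.46  0.61 -0.39]
[[-0.989 -0.145  0.005]
 [-0.145  0.989  0.001]
 [-0.006  0.    -1.   ]]
[[-0.145 -0.948 -0.283  0.412]
 [ 0.989 -0.139 -0.042 -0.015]
 [ 0.001 -0.286  0.958  0.342]
 [ 0.     0.     0.     1.   ]]
[316.6 214.1] [301, 198, 33, 33, 845] c [ 0.4982 -0.0031  0.0928] ext [0.0244 0.0279 0.0232] n [ 0.54   0.093 -0.836]
```

The button sprang back: the top is at z 0.093 again. I go over to the grey station.

{"name": "send_rows", "arguments": {
  "increments": [
    {"dx": 0, "dy": 0.2, "dz": 0, "turn": 0, "hand": 0},
    {"dx": -0.01, "dy": 0.4, "dz": 0, "turn": 0, "hand": 0},
    {"dx": -0.02, "dy": 0.6, "dz": 0, "turn": 0, "hand": 0},
    {"dx": -0.03, "dy": 0.8, "dz": 0, "turn": 0, "hand": 0},
    {"dx": -0.04, "dy": 0.95, "dz": 0, "turn": 0, "hand": 0}
  ]
}}

```text
time: 9.8
tcp_pos: [0.4596, 0.1864, 0.174]
eef_rot: [-0.074, 0.997, -0.0, -0.001]
wrist_force: [-0.1, -0.3, 0.1]
grip_width: -0.0003
finger_force: 0.0
```

{"name": "send_rows", "arguments": {
  "increments": [
    {"dx": -0.01, "dy": 0.2, "dz": 0, "turn": 0, "hand": 0},
    {"dx": -0.02, "dy": 0.4, "dz": 0, "turn": 0, "hand": 0},
    {"dx": -0.03, "dy": 0.6, "dz": 0, "turn": 0, "hand": 0},
    {"dx": -0.04, "dy": 0.8, "dz": 0, "turn": 0, "hand": 0},
    {"dx": -0.04, "dy": 0.95, "dz": 0, "turn": 0, "hand": 0},
    {"dx": -0.04, "dy": 0.95, "dz": 0, "turn": 0, "hand": 0},
    {"dx": -0.04, "dy": 0.95, "dz": 0, "turn": 0, "hand": 0}
  ]
}}

```text
time: 10.5
tcp_pos: [0.4406, 0.3729, 0.1737]
eef_rot: [-0.073, 0.997, -0.001, -0.001]
wrist_force: [0.7, -0.7, 0.7]
grip_width: -0.0001
finger_force: 0.0
```

```bash
python3 look.py w7 yellow
```

```text
10.5 [0.44063341 0.37288042 0.17365799] -7.847086220009417e-05 [ 0.66 -0.66  0.67]
[[-0.989 -0.147 -0.002]
 [-0.147  0.989 -0.002]
 [ 0.002 -0.002 -1.   ]]
[[-0.146 -0.95  -0.276  0.371]
 [ 0.989 -0.141 -0.039  0.363]
 [-0.001 -0.279  0.96   0.338]
 [ 0.     0.     0.     1.   ]]
[502.7 102.6] [477, 77, 52, 52, 2099] c [0.3459 0.5034 0.0848] ext [0.0386 0.0386 0.0088] n [ 0.01  -0.034  0.999]
[316.4 197.2] [294, 175, 46, 46, 1634] c [0.4421 0.3722 0.0848] ext [0.0465 0.0396 0.0276] n [ 0.007 -0.022  1.   ]
[419.4 339.5] [408, 328, 26, 23, 280] c [0.547  0.4776 0.113 ] ext [0.1518 0.1065 0.1828] n [-0.798  0.458 -0.391]
```

View pics/w7.png

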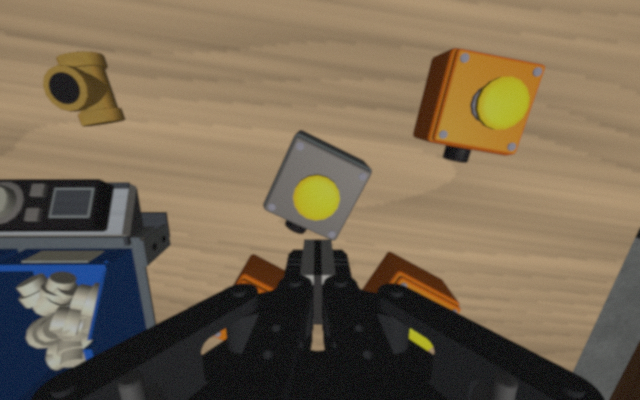

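The grey station's yellow button is at (316,197), and the tip is within 2 mm of its centre. I descend.

{"name": "send_rows", "arguments": {
  "increments": [
    {"dx": -0.007, "dy": 0, "dz": 0.15, "turn": 0, "hand": 0},
    {"dx": -0.007, "dy": 0, "dz": 0.3, "turn": 0, "hand": 0},
    {"dx": -0.007, "dy": 0, "dz": 0.4, "turn": 0, "hand": 0},
    {"dx": -0.007, "dy": 0, "dz": 0.47, "turn": 0, "hand": 0},
    {"dx": -0.007, "dy": 0, "dz": 0.51, "turn": 0, "hand": 0},
    {"dx": -0.007, "dy": 0, "dz": 0.51, "turn": 0, "hand": 0}
  ]
}}

```text
time: 11.15
tcp_pos: [0.443, 0.3724, 0.0727]
eef_rot: [-0.072, 0.997, -0.001, -0.0]
wrist_force: [0.5, 0.3, 0.5]
grip_width: -0.0001
finger_force: 0.0
```

{"name": "send_rows", "arguments": {
  "increments": [
    {"dx": 0, "dy": 0, "dz": 0.005, "turn": 0, "hand": 0},
    {"dx": 0, "dy": 0, "dz": 0.01, "turn": 0, "hand": 0},
    {"dx": 0, "dy": 0, "dz": 0.015, "turn": 0, "hand": 0},
    {"dx": 0, "dy": 0, "dz": 0.02, "turn": 0, "hand": 0},
    {"dx": 0, "dy": 0, "dz": 0.025, "turn": 0, "hand": 0},
    {"dx": 0, "dy": 0, "dz": 0.03, "turn": 0, "hand": 0},
    {"dx": 0, "dy": 0, "dz": 0.03, "turn": 0, "hand": 0}
  ]
}}

```text
time: 11.85
tcp_pos: [0.4429, 0.3733, 0.0673]
eef_rot: [-0.073, 0.997, -0.0, -0.0]
wrist_force: [0.4, -0.4, -0.2]
grip_width: 0.0001
finger_force: 0.0
```

{"name": "send_rows", "arguments": {
  "increments": [
    {"dx": 0, "dy": 0, "dz": 0.005, "turn": 0, "hand": 0},
    {"dx": 0, "dy": 0, "dz": 0.01, "turn": 0, "hand": 0},
    {"dx": 0, "dy": 0, "dz": 0.015, "turn": 0, "hand": 0},
    {"dx": 0, "dy": 0, "dz": 0.015, "turn": 0, "hand": 0}
  ]
}}

```text
time: 12.25
tcp_pos: [0.443, 0.3733, 0.0642]
eef_rot: [-0.073, 0.997, -0.0, -0.0]
wrist_force: [0.0, -0.6, -0.2]
grip_width: -0.0002
finger_force: 0.0
```

{"name": "send_rows", "arguments": {
  "increments": [
    {"dx": 0, "dy": 0, "dz": 0.005, "turn": 0, "hand": 0},
    {"dx": 0, "dy": 0, "dz": 0.01, "turn": 0, "hand": 0},
    {"dx": 0, "dy": 0, "dz": 0.015, "turn": 0, "hand": 0},
    {"dx": 0, "dy": 0, "dz": 0.015, "turn": 0, "hand": 0}
  ]
}}

```text
time: 12.65
tcp_pos: [0.4431, 0.3734, 0.0615]
eef_rot: [-0.073, 0.997, 0.0, 0.0]
wrist_force: [-1.0, -1.6, 3.2]
grip_width: -0.0004
finger_force: 1.8
```

{"name": "send_rows", "arguments": {
  "increments": [
    {"dx": 0, "dy": 0, "dz": 0.005, "turn": 0, "hand": 0},
    {"dx": 0, "dy": 0, "dz": 0.01, "turn": 0, "hand": 0},
    {"dx": 0, "dy": 0, "dz": 0.01, "turn": 0, "hand": 0}
  ]
}}

```text
time: 12.95
tcp_pos: [0.4431, 0.3734, 0.0594]
eef_rot: [-0.073, 0.997, 0.0, 0.0]
wrist_force: [-1.0, -1.1, 4.5]
grip_width: -0.0001
finger_force: 2.2
```

{"name": "send_rows", "arguments": {
  "increments": [
    {"dx": 0, "dy": 0, "dz": 0.005, "turn": 0, "hand": 0},
    {"dx": 0, "dy": 0, "dz": 0.01, "turn": 0, "hand": 0},
    {"dx": 0, "dy": 0, "dz": 0.01, "turn": 0, "hand": 0}
  ]
}}

```text
time: 13.25
tcp_pos: [0.4431, 0.3735, 0.058]
eef_rot: [-0.073, 0.997, 0.0, 0.0]
wrist_force: [-3.1, -2.2, 10.0]
grip_width: 0.0001
finger_force: 4.9
```

{"name": "send_rows", "arguments": {
  "increments": [
    {"dx": 0, "dy": 0, "dz": 0.003, "turn": 0, "hand": 0},
    {"dx": 0, "dy": 0, "dz": 0.003, "turn": 0, "hand": 0}
  ]
}}

```text
time: 13.45
tcp_pos: [0.4432, 0.3735, 0.0579]
eef_rot: [-0.073, 0.997, 0.0, 0.0]
wrist_force: [-4.1, -2.4, 14.1]
grip_width: -0.0
finger_force: 7.3
```

{"name": "send_rows", "arguments": {
  "increments": [
    {"dx": 0, "dy": 0, "dz": -0.01, "turn": 0, "hand": 0},
    {"dx": 0, "dy": 0, "dz": -0.03, "turn": 0, "hand": 0},
    {"dx": 0, "dy": 0, "dz": -0.1, "turn": 0, "hand": 0},
    {"dx": 0, "dy": 0, "dz": -0.3, "turn": 0, "hand": 0},
    {"dx": 0, "dy": 0, "dz": -0.5, "turn": 0, "hand": 0},
    {"dx": 0, "dy": 0, "dz": -0.65, "turn": 0, "hand": 0},
    {"dx": 0, "dy": 0, "dz": -0.7, "turn": 0, "hand": 0},
    {"dx": 0, "dy": 0, "dz": -0.7, "turn": 0, "hand": 0},
    {"dx": 0, "dy": 0, "dz": -0.7, "turn": 0, "hand": 0}
  ]
}}

```text
time: 14.35
tcp_pos: [0.4425, 0.373, 0.1959]
eef_rot: [-0.073, 0.997, -0.0, -0.001]
wrist_force: [0.2, 0.3, -0.5]
grip_width: -0.0003
finger_force: 0.0
```

```bash
python3 look.py w8 yellow | tail -3
```

```text
[ 0.     0.     0.     1.   ]]
[488.2 100. ] [464, 76, 49, 48, 1777] c [0.3456 0.5036 0.0849] ext [0.0386 0.039  0.0088] n [ 0.003 -0.033  0.999]
[316.8 188.3] [296, 167, 43, 43, 1407] c [0.4419 0.3725 0.0848] ext [0.0391 0.0385 0.0101] n [-0.023 -0.004  1.   ]
```

The yellow button hit its stop and sprang back (top at 0.085). The arm is clear, so I hand the job in.

```bash
python3 -c "
from rig import manip
print(manip.job_done())"
```

```text
the job is handed in; nothing more can be done
None
```

I pressed the green button to its stop, then the yellow palm button on the grey station. Both sprang back, the arm withdrew clear, and I handed the job in at about 14 s; no verdict came back.

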